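# Slide the carriage home in its lipped track

### The arm

A 6-joint arm with a two-finger parallel gripper is mounted at the origin on a cart in front of the work surface, level with it; the furniture and walls round the work are solid. World frame = base frame: x ahead of the robot, y to its left, z up, the work surface at z = 0. Lengths are in mm, angles in degrees, forces in N, time in s.
With the tool pointing down it reaches from about 350 to 850 mm from the base axis. Payload 8.1 kg.
Tool frame: the origin (TCP) lies midway between the tips of the shut fingers; the grasp point (between the pads) lies grip_depth behind it (grip_depth is the distance from the TCP to the grasp point, in mm); z points along the fingers, y is the line along which they close (so a half turn about z gives the same grasp; the last joint's range is limited). The gripper opens to 85 mm and grips with 20 to 120 N. Pads are 22 mm wide; open, the fingers measure 114 mm over their backs; the gripper's body (76 mm by 85 mm) begins 54 mm behind the grasp point. The pads swing forward as they close: fully open they stand 13 mm farther back than shut.
Start: joints at [-72.846, 7.471, 85.268, -0, 87.261, -4.893], TCP at [225.244, -556.121, 200.192] pointing down, gripper open.
Joint ranges: [-169.43, 169.43], [-51.17, 129.36], [1.28, 143.12], [-76.62, 256.62], [0, 156.53], [-152.29, 152.29]. Speed limits (degrees/s): [136.94, 136.94, 159.86, 180, 180, 180].

### API

Orientations are given as [roll, pitch, yaw] about the fixed x, y, z axes, in that order (R = Rz(yaw) Ry(pitch) Rx(roll)).
In Python, from bench import sense, snapshot, hand_in, grip_depth gives the robot as it stands. The module is installed in compiled form; this text tells all that it offers.
- The arm moves only by the tool apply_moves, never from a script. Its argument "series" is text: rows parted by semicolons, each of 5 numbers parted by spaces: the shift along the tool's x, y, z each as a share of 0.3 m, from -1 to 1, then the turn about the tool's z as a share of 2 rad, from -1 to 1, then the gripper's target within -1 to 1 (shut at 1, half-way at 0, fully open at -1). In form: tx ty tz twist gripper; .... A call has 1 to 5 rows; each row shifts and turns the commanded pose from where the row before left it, along the tool's axes as they then stand; what a row does not reach is not made up. A row lasts 1/12 s, in which the tool goes at most 41.7 mm and 7.16 degrees, less where a joint would pass 70% of its speed; a pose out of reach is approached as far as the arm can. A call with a number of a shift or a turn outside -1 to 1 is refused whole. A call with a gripper value outside its range is refused whole. The fingers move at their own pace and stop on an object; "squeeze" is the grip in N (left out, the last holds). Time passes only in rows, so rows that do not move let the fingers close. It gives the time, the measured TCP pose, the force, the opening and the grip force at its end, in the units of the state.
- sense(): the state, without advancing time (a new reading comes with each control period).
- snapshot(name): name is "scene" or "top"; returns a dict with "frame" (480x640x3 uint8, blue, green, red), "depth" (480x640 float32, mm along the optical axis (not along the pixel's ray), 0 where there is no reading), "intrinsics" (3x3 intrinsics, pixels), "extrinsics" (4x4, takes a point from camera to world coordinates). Camera axes: x right, y down, z forward; pixel columns grow to the right and rows downward; lengths in mm; the calibration is good to about 2 mm. A picture is of the moment at which its call begins.
- hand_in(): hands the job in; it is judged then, once.
The state is a dict: "time": time; "joint_pos": joint angles; "qd": joint speeds; "joint_efforts": joint torques, N m; "tool_pos": TCP position; "tcp_rot": TCP orientation; "ft_force": force on the tool from outside, world axes, zero at the start; "wrist_torque": the same for the moment, N m; "finger_gap": finger opening in mm; "grip_force": force on a finger pad.
Only numpy, scipy, OpenCV 4.12 (cv2) and the standard library are available. Lean on these libraries where they do the work, as an engineer would, in place of code of your own. Each camera call takes 0.05 s, during which the arm holds its last target. There are 200 camera calls.

### The job

Take the small vial off the landing of the aluminium track and stand it upright on the bare table. Then lift the carriage out of its cradle and slide it into the track from the open end, under the hold-down bar, fully home against the end stop, and let go. Do not disturb the dropper bottle, the white-capped jar or the petri dish, and do not tip the vial over.

Things in the scene. Friction and masses are not known exactly. Their poses are not given: they have to be found in the camera images.
- track: Fixed aluminium track, 170 long (x -90 to 80) by 64 (y); origin: middle of the underside, z up; z below are above the table. Flat floor at z 10 all along. x -90 to -20: open landing; from x -50 two low strips (to z 16) funnel from 29 to 22 mm off the centre line. x -20 to 60: channel under lips. x 60 to 80: end stop, with a post 26 wide up to z 62.5.
- track_mouth (a point): Open end of the channel, on the floor's centre line (track x = -20, z = 10; same axes). The channel runs 80 mm along +x to the end stop, 44 wide and 9 high (z 10 to 19); lips (z 19 to 24) cover both sides and leave a slot 31 wide. The carriage's foot can enter only here, moving along +x. Nothing stands beside the channel above the lips.
- bar_tip (a point): Free end of the steel hold-down bar (track x = 8, y = 0, z = 56.5: its lower edge). The bar, 10 wide and 6 high, runs from here along +x to the post, 2.5 mm above the seated carriage. A finger in front of or behind the carriage's block strikes it; fingers at the block's two sides pass it.
- carriage: Loose sliding carriage, about 160 g, same either way round. Origin: centre of underside; x along its length, z up. Steel foot 50 (x) by 40 (y) by 7 high; on it a black block 44 (x) by 26 (y), top at z 44. Starts with its foot on the cradle's floor, x along the cradle's x. Home, its foot touches the end stop: origin at x 35, y 0, z 10 mm of the track.
- cradle: Fixed grey cradle, 64 by 64, origin: centre of underside; floor at z 6. Two cheeks, 22 to 30 mm either side in y, 40 long (x), rise to z 50, level with the carriage's top, and leave 9 mm beside its block: there it can be gripped only by the two ends of the block, along the cradle's x. Ledges up to z 9 bound the foot's ends, 27 mm from the centre.
- vial: Loose small round clear specimen vial with a white cap, dark red on top, 23 diameter, 64 high, origin at the centre of its underside, z up. It starts standing on the track's landing.
- dropper: Bystander: dropper bottle with black top, 32 diameter, 95 high, origin under its centre.
- jar: Bystander: white-capped specimen jar, 43 diameter, 82 high, origin under its centre.
- dish: Bystander: closed petri dish, 60 diameter, 14 high, origin under its centre.
Not all that is in view belongs to the job. What is shaped like the carriage but brown is not meant.

How it is judged:
By the outcome, as a careful person would: the job done as asked, in the order asked, and still so for the second after the job is handed in, with the robot touching nothing.
It also fails if it takes over 67 s, if anything falls off the work surface, if the arm or the gripper's body presses on something with over 40 N, if the wrist force passes 120 N, or if a joint passes its speed limit or range.

## Working session

There is one attempt and no reset: what is moved stays moved. The work goes in short steps, Python scripts to look and compute and a tool call to move; the robot and the scene stay as the last step left them, time stands still between calls to the robot, and variables do not carry over. Pictures are saved under pics/ and viewed, at most 10 in all, crops included, and the job is handed in when it is done.

Besides the shell and the picture viewer there is one more tool, called after "Request:" as name(argument=value, ...), one argument or row to a line, values as JSON. apply_moves: Moves the arm, as the interface text tells. Its arguments: {"type":"object","properties":{"series":{"type":"string"},"squeeze":{"type":"number"}},"required":["series"]}

```bash
mkdir -p pics
python3 - <<'E'
from bench import *
import cv2,numpy as np
print(sense(),grip_depth)
for n in("top","scene"):
    s=snapshot(n);cv2.imwrite(f"pics/{n}0.png",s["frame"]);print(n,s["intrinsics"],s["extrinsics"])
    np.savez(f"{n}0.npz",**s)
E
```

```text
{'time': 0.0, 'joint_pos': array([-7.28442716e+01,  7.51519219e+00,  8.53306557e+01,  1.06506549e-03,
        8.72624244e+01, -4.89399996e+00]), 'qd': array([-0.03490362,  0.01315281,  0.02685538,  0.07185342, -0.05155533,
       -0.04006796]), 'joint_efforts': array([-1.31553294e-03, -5.69390774e+01, -5.00562215e+01, -2.43783124e-04,
        1.48435420e-02, -1.63006376e-06]), 'tool_pos': array([ 225.08059019, -555.50979519,  199.13043328]), 'tcp_rot': array([-1.79892213e+02, -1.02968604e-02,  2.20496668e+01]), 'ft_force': array([0.76643081, 0.15230728, 0.32254505]), 'wrist_torque': array([0.00313676, 0.01336777, 0.00263639]), 'grip_force': 0.0, 'finger_gap': 85.36863845177164} 18.700000000000003
top [[526.53189192   0.         310.85497996]
 [  0.         526.53189192 244.64078697]
 [  0.           0.           1.        ]] [[ 2.98484916e-02 -9.97999452e-01  5.57329474e-02  4.56303945e+02]
 [-9.99553207e-01 -2.98894037e-02  9.95277079e-05 -3.58531588e+02]
 [ 1.56649596e-03 -5.57110170e-02 -9.98445706e-01  1.04947241e+03]
 [ 0.00000000e+00  0.00000000e+00  0.00000000e+00  1.00000000e+00]]
scene [[551.42207608   0.         319.10162213]
 [  0.         551.42207608 235.85463574]
 [  0.           0.           1.        ]] [[ 5.40506775e-01 -3.63952457e-01  7.58545341e-01 -1.53144483e+02]
 [-8.41222114e-01 -2.18712871e-01  4.94479559e-01 -7.80197264e+02]
 [-1.40634210e-02 -9.05374668e-01 -4.24380644e-01  4.39749551e+02]
 [ 0.00000000e+00  0.00000000e+00  0.00000000e+00  1.00000000e+00]]
```

View pics/top0.png

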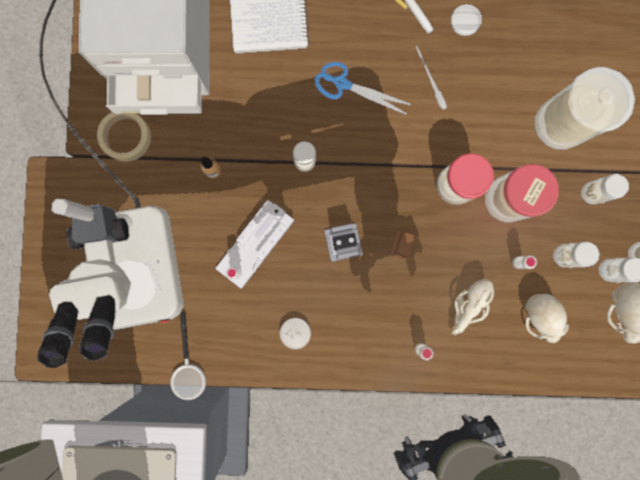

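View pics/scene0.png

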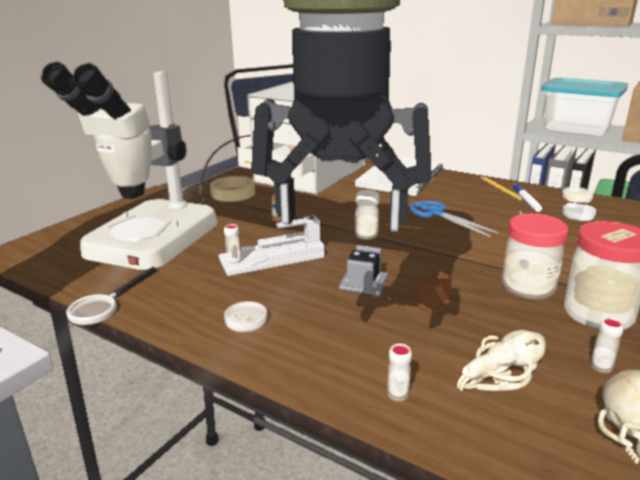

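The top view shows the vial at about (232,272) on the landing, the track with its post near (276,210), the cradle at (343,242), the jar at (304,155), the dropper at (209,165) and the dish at (295,333). Next I'll build an orthographic height map of that region.

```bash
cat > h.py <<'E'
import numpy as np,cv2
def cloud(s):
    K,E,d=s["intrinsics"],s["extrinsics"],s["depth"]
    v,u=np.mgrid[:480,:640]
    p=np.stack([(u-K[0,2])/K[0,0]*d,(v-K[1,2])/K[1,1]*d,d],-1)
    return p@E[:3,:3].T+E[:3,3]
def rect(P,m):
    q=P[m][:,:2].astype(np.float32); return cv2.minAreaRect(q),len(q)
E
python3 - <<'E'
from h import *
s=np.load("top0.npz");P=cloud(s);Z=P[...,2];ok=s["depth"]>0
def box(u0,v0,u1,v1):
    m=np.zeros_like(ok);m[v0:v1,u0:u1]=1;return m&ok
T=box(210,195,298,292);C=box(318,215,368,268)
print("table",np.median(Z[box(240,300,270,320)]))
for nm,b,l,h in [("track",T,5,35),("vialtop",T&box(210,255,245,292),50,80),("post",T&box(255,195,298,235),50,80),("cradle",C,4,60),("cradletop",C,40,60),("jar",box(285,135,325,175),60,100),("drop",box(195,145,225,185),15,110),("dish",box(275,312,318,355),6,30)]:
    m=b&(Z>l)&(Z<h);print(nm,rect(P,m),P[m].mean(0).round(1),np.percentile(Z[m],[5,50,95]).round(1))
f=s["frame"]
a=cv2.resize(f[195:295,205:305],(400,400),interpolation=cv2.INTER_CUBIC);b=cv2.resize(f[200:280,310:390],(400,400),interpolation=cv2.INTER_CUBIC)
cv2.imwrite("pics/crop1.png",np.hstack([a,b]))
E
```

```text
table 0.13069977056557036
track (((511.8964538574219, -242.752197265625), (149.7283477783203, 203.91064453125), 82.38467407226562), 2422) [ 510.8 -245.4   15.3] [ 7.2 11.9 26.1]
vialtop (((454.7205810546875, -212.87142944335938), (20.784669876098633, 20.752561569213867), 3.4587364196777344), 133) [ 454.7 -213.8   71.4] [53.  73.  76.1]
post (((553.489013671875, -276.60205078125), (25.742698669433594, 68.3765869140625), 55.57790756225586), 286) [ 560.3 -281.2   61.9] [58.5 62.  65.3]
cradle (((525.9293823242188, -421.21978759765625), (99.7600326538086, 97.79073333740234), 1.6793278455734253), 1026) [ 521.1 -419.7   29.7] [ 4.9 34.1 51.9]
cradletop (((522.088134765625, -421.25384521484375), (60.109981536865234, 44.05294418334961), 13.915374755859375), 503) [ 521.5 -421.2   49.5] [46.1 49.5 52.8]
jar (((682.0997924804688, -339.378173828125), (40.01710891723633, 39.639930725097656), 2.096730947494507), 408) [ 681.2 -339.8   80. ] [73.5 80.5 84. ]
drop (((658.4113159179688, -157.35513305664062), (29.387880325317383, 31.468555450439453), 36.79737854003906), 297) [ 656.  -159.9   54.3] [22.3 50.9 91. ]
dish (((333.7545166015625, -330.83197021484375), (58.44357681274414, 73.64842224121094), 83.47381591796875), 753) [ 340.8 -331.5   14.3] [11.2 14.3 17.5]
```

View pics/crop1.png

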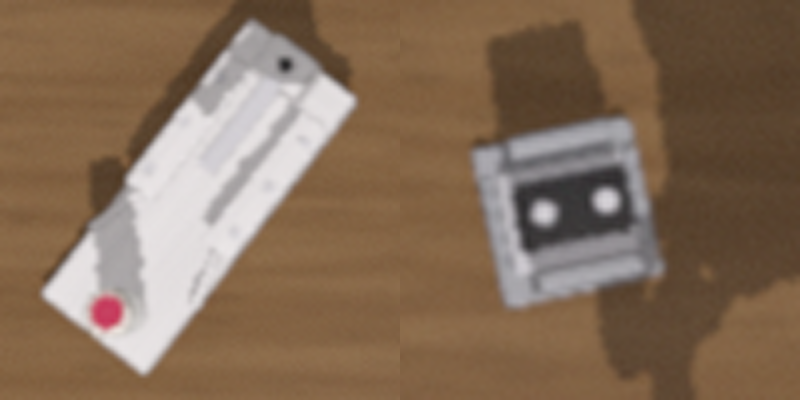

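The left crop shows the landing corners at (42,293) and (145,375), the lip corner at (355,98), and the bar running from about (210,165) to the post at (285,65). The right crop shows the block between the cheeks, with the block's long axis nearly horizontal. Next I'll fit the poses.

Run:
```python
from h import *
from scipy.optimize import least_squares
s=np.load("top0.npz");P=cloud(s);Z=P[...,2];ok=s["depth"]>0;f=s["frame"].astype(int)
K,E=s["intrinsics"],s["extrinsics"]
def bp(u,v,z):
    r=E[:3,:3]@np.linalg.solve(K,[u,v,1]);o=E[:3,3];return (o+r*(z-o[2])/r[2])[:2]
a=bp(205+42/4,195+293/4,10);b=bp(205+145/4,195+375/4,10);c=bp(205+355/4,195+98/4,24);e=bp(205+250/4,195+18/4,62)
print(a,b,np.linalg.norm(a-b),"yaw from end",np.degrees(np.arctan2(*(a-b)[::-1]))-90,"c",c,np.linalg.norm(c-b),np.degrees(np.arctan2(*(c-b)[::-1])))
# maximise mask fit: synthetic silhouette fit of bright track pixels
def axis(m,nm):
    q=P[m][:,:2];q0=q.mean(0);w,V=np.linalg.eigh(np.cov((q-q0).T));d=V[:,1]*np.sign(V[0,1]);t=(q-q0)@d;n=(q-q0)@[-d[1],d[0]]
    print(nm,q0.round(1),np.degrees(np.arctan2(d[1],d[0])).round(2),np.percentile(t,[1,99]).round(1),np.percentile(n,[1,99]).round(1))
def box(u0,v0,u1,v1):
    m=np.zeros_like(ok);m[v0:v1,u0:u1]=1;return m&ok
axis(box(210,195,298,292)&(Z>7)&(Z<30),"low")
axis(box(250,195,298,240)&(Z>54)&(Z<70),"post+bar")
C=box(318,215,368,268)
g=f.sum(2)
blk=C&(g<200)&(Z>35)
axis(blk,"block");
# block edges via image: rect of dark px incl. filled knobs
mm=cv2.morphologyEx((C&(g<230)&box(330,228,362,254)).astype(np.uint8),cv2.MORPH_CLOSE,np.ones((7,7)))
cs,_=cv2.findContours(mm,0,1);k=max(cs,key=cv2.contourArea);r=cv2.minAreaRect(k);print(r,bp(*r[0],50))
q=np.array([bp(*p,50) for p in cv2.boxPoints(r)]);print(q.round(1),np.linalg.norm(np.diff(q,axis=0),axis=1))
for p,q2 in zip([(472,150),(630,118),(663,272),(512,307)],[6]*4): print(bp(310+(p[0]-400)/5,200+p[1]/5,6).round(1))
for nm,(u,v),z in[("vial",(205+107/4,195+312/4),64+10)]:print(nm,bp(u,v,z))
# refine track with rendered silhouette IoU
tm=((f.min(2)>125)&box(205,190,300,295)).astype(np.uint8)
def proj(X):
    y=(X-E[:3,3])@E[:3,:3];y=y@K.T;return y[:,:2]/y[:,2:]
def pts(x0,x1,y0,y1,z0,z1):return np.array([[x,y,z] for x in(x0,x1) for y in(y0,y1) for z in(z0,z1)],float)
parts=[pts(-90,80,-32,32,0,10),pts(-20,60,-32,32,0,24),pts(60,80,-32,32,0,24),pts(60,80,-13,13,0,62.5),pts(8,80,-5,5,56.5,62.5)]
obs=(tm|((f.max(2)-f.min(2)<30)&(f.min(2)>70)&box(205,190,300,295)))
obs=cv2.morphologyEx(obs.astype(np.uint8),cv2.MORPH_OPEN,np.ones((3,3)));obs=cv2.morphologyEx(obs,cv2.MORPH_CLOSE,np.ones((9,9)))
def cost(p):
    x,y,w=p;w=np.radians(w);R=np.array([[np.cos(w),-np.sin(w),0],[np.sin(w),np.cos(w),0],[0,0,1]])
    im=np.zeros((480*4,640*4),np.uint8)
    for q in parts:
        h=cv2.convexHull((proj(q@R.T+[x,y,0])*4+1.5).round().astype(np.int32));cv2.fillConvexPoly(im,h,255)
    im=cv2.resize(im,(640,480),interpolation=cv2.INTER_AREA)/255.
    return np.abs(im-obs)[190:295,205:300].sum()
from scipy.optimize import minimize
m=minimize(cost,[512,-246,-36],method="Nelder-Mead",options=dict(initial_simplex=[[505,-246,-36],[518,-246,-36],[512,-240,-36],[512,-246,-32]]));print(m.x,m.fun,obs.sum())
```

```text
[ 462.09500467 -171.88588877] [ 423.33904023 -224.12525745] 65.04595621222386 yaw from end -36.57142032935605 c [ 561.76746829 -323.52151283] 170.41726813684627 -35.67961533629472
low [ 511.6 -245.9] -37.62 [-82.2  83.4] [-31.7  32.8]
post+bar [ 558.4 -279.8] -36.56 [-42.3  27.6] [-12.1  12.6]
block [ 520.9 -421.1] -72.66 [-20.1  20.5] [-11.6  11.1]
((347.1656494140625, 240.88015747070312), (13.463409423828125, 27.919694900512695), 83.1572265625) [ 521.32298068 -427.25511042]
[[ 530.1 -399.1]
 [ 538.  -451.7]
 [ 512.6 -455.4]
 [ 504.7 -402.9]] [53.17669665 25.65265435 53.10158899]
[ 544.5 -384.5]
[ 559.1 -447. ]
[ 498.2 -461.6]
[ 482.6 -402.1]
vial [ 453.86540108 -213.76100093]
[ 516.82706176 -249.1989702   -36.44342821] 139.63921568627453 3067
```

```bash
cat > go.py <<'E'
import sys,numpy as np
from bench import sense
# go.py x y z yaw : remaining twist and, after it, shift in tool axes (total shares)
x,y,z,w=map(float,sys.argv[1:5]);s=sense();p=s["tool_pos"];c=s["tcp_rot"][2]
t=-((w-c+180)%360-180)/np.degrees(2);a=np.radians(w);dx,dy=x-p[0],y-p[1]
d=np.array([dx*np.cos(a)+dy*np.sin(a),dx*np.sin(a)-dy*np.cos(a),p[2]-z])/300
print("t",round(s["time"],2),"pose",p.round(1),s["tcp_rot"].round(1),"F",s["ft_force"].round(1),"gap",round(s["finger_gap"],1))
n=int(np.ceil(np.linalg.norm(d)/.125));m=int(np.ceil(abs(t)/.06))
print("twist",t.round(4),"=",m,"x",(t/max(m,1)).round(4)," shift",d.round(4),"=",n,"x",(d/max(n,1)).round(4))
E
python3 go.py 454.2 -213.8 200 14
```

```text
t 0.1 pose [ 225.1 -555.6  199.2] [-179.9   -0.    22. ] F [-0.  -0.4 -0.4] gap 85.4
twist 0.0702 = 2 x 0.0351  shift [ 1.0166 -0.9206 -0.0025] = 11 x [ 0.0924 -0.0837 -0.0002]
```

Request:
apply_moves(
  series="0 0 0 0.035 -1; 0 0 0 0.035 -1; 0.092 -0.084 0 0 -1; 0.092 -0.084 0 0 -1; 0.092 -0.084 0 0 -1",
  squeeze=40,
)

```text
time: 0.52
tool_pos: [287.2, -461.5, 199.3]
tcp_rot: [-179.9, 0.0, 13.9]
ft_force: [0.6, -0.5, 0.6]
finger_gap: 85.6
grip_force: 0.0
```

Request:
apply_moves(
  series="0.092 -0.084 0 0 -1; 0.092 -0.084 0 0 -1; 0.092 -0.084 0 0 -1; 0.092 -0.084 0 0 -1; 0.092 -0.084 0 0 -1",
)

```text
time: 0.93
tool_pos: [391.0, -305.2, 199.8]
tcp_rot: [-180.0, 0.0, 14.0]
ft_force: [0.5, 0.6, -0.1]
finger_gap: 85.5
grip_force: 0.0
```

Request:
apply_moves(
  series="0.092 -0.084 0 0 -1; 0.092 -0.084 0 0 -1; 0.092 -0.084 0 0 -1; 0 0 0 0 -1; 0 0 0 0 -1",
)

```text
time: 1.35
tool_pos: [453.2, -211.8, 199.8]
tcp_rot: [-180.0, 0.0, 14.3]
ft_force: [-0.2, -0.2, 0.2]
finger_gap: 85.2
grip_force: 0.0
```

```bash
python3 go.py 454.2 -213.8 26 14
```

```text
t 1.35 pose [ 453.2 -211.8  199.8] [-180.     0.    14.3] F [-0.2 -0.2  0.2] gap 85.2
twist 0.0023 = 1 x 0.0023  shift [0.0018 0.0073 0.5793] = 5 x [0.0004 0.0015 0.1159]
```

Request:
apply_moves(
  series="0 0.007 0.116 0 -1; 0 0 0.116 0 -1; 0 0 0.116 0 -1; 0 0 0.116 0 -1; 0 0 0.08 0 -1",
)

```text
time: 1.77
tool_pos: [450.4, -216.0, 33.4]
tcp_rot: [-179.9, 0.2, 13.9]
ft_force: [0.1, 0.5, 0.2]
finger_gap: 85.6
grip_force: 0.0
```

Request:
apply_moves(
  series="0 0 0.036 0 -1; 0 0 0 0 0.2; 0 0 0 0 0.4; 0 0 0 0 0.6; 0 0 0 0 0.8",
  squeeze=25,
)

```text
time: 2.18
tool_pos: [454.8, -216.9, 28.6]
tcp_rot: [179.8, -0.2, 14.0]
ft_force: [0.1, -1.0, -0.9]
finger_gap: 38.9
grip_force: 0.0
```

Request:
apply_moves(
  series="0 0 0 0 1; 0 0 0 0 1; 0 0 0 0 1; 0 0 0 0 1; 0 0 0 0 1",
)

```text
time: 2.6
tool_pos: [454.5, -216.3, 27.9]
tcp_rot: [179.9, -0.1, 14.0]
ft_force: [-0.9, 0.4, 5.7]
finger_gap: 19.6
grip_force: 25.4
```

```bash
python3 go.py 430 -325 90 14;python3 - <<'E'
from bench import *
import cv2
cv2.imwrite("pics/v1.png",cv2.resize(snapshot("scene")["frame"][130:330,170:400],(690,600)))
E
```

```text
t 2.6 pose [ 454.5 -216.3   27.9] [ 1.799e+02 -1.000e-01  1.400e+01] F [-0.9  0.4  5.7] gap 19.6
twist 0.0004 = 1 x 0.0004  shift [-0.1669  0.3319 -0.2069] = 4 x [-0.0417  0.083  -0.0517]
```

View pics/v1.png

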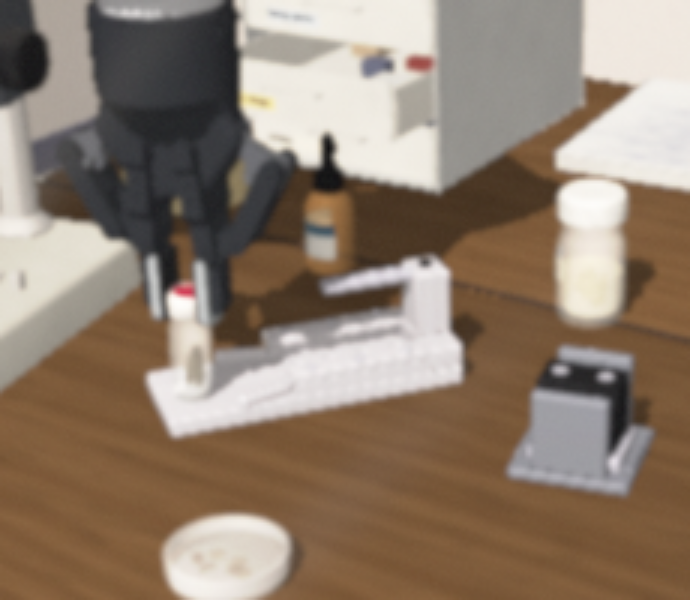

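The picture shows the pads on either side of the vial's upper part, with the tips at about (155,315) and (215,318). The vial base is at (190,390), and the vial is upright. The tips look high, so I'll check the projection.

Run:
```python
from h import *
from bench import *
s=snapshot("scene");K,E=s["intrinsics"],s["extrinsics"]
for X in([454.5,-216.3,28],[454.5,-216.3,47],[454.2,-213.8,10],[454.2,-213.8,74]):
    y=K@(E[:3,:3].T@(np.array(X)-E[:3,3]));u=y[:2]/y[2];print(((u-[170,130])*3).round())
P=cloud(s)
for a,b in((190,292),(190,340),(155,300),(212,300)):
    print(a,b,P[130+b//3,170+a//3].round(1))
t=snapshot("top");Q=cloud(t);print(sense()["ft_force"],sense()["finger_gap"])
```

```text
[194. 369.]
[191. 338.]
[193. 397.]
[183. 292.]
190 292 [ 452.5 -219.6   76.7]
190 340 [ 443.4 -225.    53.1]
155 300 [ 439.2 -205.4   73.2]
212 300 [ 451.5 -235.1   75.4]
[-0.73192079  1.0425118   6.07885021] 19.390595077027022
```

Run:
```python
from h import *
s=np.load("scene0.npz");K,E=s["intrinsics"],s["extrinsics"]
a=np.radians(22);yv=np.array([np.sin(a),-np.cos(a),0])
for k in(-50,0,50):
  for z in (200,213,232):
    X=np.array([225.1,-555.6,z])+k*yv
    y=K@(E[:3,:3].T@(X-E[:3,3]));print(k,z,(y[:2]/y[2]).round())
P=cloud(s)
for u,v in((287,220),(287,215),(396,222),(285,190),(396,200)):print(u,v,P[v,u].round(1))
f=s["frame"]
t=np.load("top0.npz");Q=cloud(t);Z=Q[...,2];m=Z>150;m[:,:380]=0;m[:,520:]=0;m[:400]=0
print("n",m.sum())
```

```text
-50 200 [286. 265.]
-50 213 [286. 253.]
-50 232 [285. 234.]
0 200 [340. 269.]
0 213 [340. 257.]
0 232 [340. 237.]
50 200 [395. 274.]
50 213 [396. 261.]
50 232 [397. 241.]
287 220 [ 197.  -519.2  251. ]
287 215 [ 198.1 -518.6  255.2]
396 222 [ 233.8 -604.6  254.5]
285 190 [ 197.7 -518.   278. ]
396 200 [ 233.6 -603.7  274. ]
n 5502
```

Run:
```python
from h import *
from bench import *
s=snapshot("scene");P=cloud(s);f=s["frame"]
for u in(221,222,223,240,242,244):
  print(u,[(v,P[v,u].round(0).tolist(),int(f[v,u].mean())) for v in range(228,244,2)])
s=np.load("scene0.npz");P=cloud(s);f=s["frame"]
for u in(286,396):
  print(u,[(v,P[v,u].round(0).tolist(),int(f[v,u].mean())) for v in range(218,240,2)])
```

```text
221 [(228, [439.0, -206.0, 77.0], 194), (230, [440.0, -204.0, 72.0], 196), (232, [439.0, -205.0, 69.0], 191), (234, [440.0, -204.0, 65.0], 175), (236, [533.0, -113.0, 2.0], 118), (238, [527.0, -118.0, 2.0], 89), (240, [521.0, -124.0, 2.0], 86), (242, [515.0, -129.0, 1.0], 88)]
222 [(228, [442.0, -206.0, 76.0], 179), (230, [441.0, -205.0, 72.0], 187), (232, [440.0, -206.0, 69.0], 195), (234, [441.0, -205.0, 65.0], 187), (236, [534.0, -114.0, 2.0], 125), (238, [527.0, -120.0, 2.0], 90), (240, [521.0, -127.0, 3.0], 86), (242, [515.0, -131.0, 2.0], 87)]
223 [(228, [441.0, -208.0, 77.0], 127), (230, [440.0, -209.0, 74.0], 139), (232, [440.0, -208.0, 70.0], 157), (234, [441.0, -207.0, 66.0], 161), (236, [535.0, -117.0, 3.0], 114), (238, [528.0, -122.0, 2.0], 90), (240, [524.0, -126.0, 1.0], 87), (242, [515.0, -134.0, 3.0], 84)]
240 [(228, [452.0, -235.0, 78.0], 79), (230, [453.0, -233.0, 74.0], 83), (232, [450.0, -236.0, 72.0], 89), (234, [450.0, -236.0, 69.0], 104), (236, [451.0, -235.0, 65.0], 127), (238, [460.0, -226.0, 55.0], 115), (240, [457.0, -228.0, 53.0], 117), (242, [458.0, -227.
[... 637 characters left out ...]
), (222, [198.0, -518.0, 249.0], 175), (224, [531.0, -268.0, 63.0], 183), (226, [531.0, -268.0, 60.0], 154), (228, [627.0, -196.0, 2.0], 63), (230, [619.0, -202.0, 2.0], 73), (232, [612.0, -206.0, 2.0], 84), (234, [604.0, -212.0, 2.0], 122), (236, [555.0, -249.0, 27.0], 168), (238, [549.0, -253.0, 26.0], 217)]
396 [(218, [233.0, -605.0, 259.0], 210), (220, [232.0, -605.0, 257.0], 210), (222, [234.0, -605.0, 255.0], 209), (224, [233.0, -605.0, 253.0], 205), (226, [232.0, -605.0, 252.0], 200), (228, [232.0, -605.0, 250.0], 188), (230, [233.0, -605.0, 248.0], 136), (232, [717.0, -386.0, 3.0], 72), (234, [709.0, -390.0, 3.0], 57), (236, [702.0, -393.0, 2.0], 55), (238, [695.0, -397.0, 2.0], 56)]
```

The depth data puts the real fingertips about 35 mm behind the reported TCP. It reads 64 mm against a TCP of 28, and the gap of 19.6 mm matches the cap, so only the cap is held. I'll open, go lower while watching the force, and regrip on the body.

Request:
apply_moves(
  series="0 0 0 0 0.2; 0 0 0 0 -0.3; 0 0 0 0 -0.3; 0 0 0.04 0 -0.3; 0 0 0.04 0 -0.3",
)

```text
time: 3.22
tool_pos: [453.7, -216.0, 1.8]
tcp_rot: [179.9, -0.1, 14.0]
ft_force: [0.4, 0.2, 0.0]
finger_gap: 55.3
grip_force: 0.0
```

Request:
apply_moves(
  series="0 0 0.02 0 -0.3; 0 0 0.02 0 -0.3; 0 0 0 0 -0.3; 0 0 0 0 0.3; 0 0 0 0 0.6",
)

```text
time: 3.63
tool_pos: [453.2, -215.7, -9.7]
tcp_rot: [180.0, -0.0, 14.0]
ft_force: [-0.4, 0.2, 0.0]
finger_gap: 32.3
grip_force: 0.0
```

Request:
apply_moves(
  series="0 0 0 0 1; 0 0 0 0 1; 0 0 0 0 1; 0 0 0 0 1; 0 0 0 0 1",
)

```text
time: 4.05
tool_pos: [453.6, -215.9, -9.3]
tcp_rot: [180.0, -0.0, 14.0]
ft_force: [0.1, -0.2, 2.8]
finger_gap: 20.9
grip_force: 28.1
```

```bash
python3 go.py 430 -325 60 14;python3 - <<'E'
from bench import *
import cv2
cv2.imwrite("pics/v2.png",cv2.resize(snapshot("scene")["frame"][170:290,180:320],(700,600)))
E
```

```text
t 4.05 pose [ 453.6 -215.9   -9.3] [180.  -0.  14.] F [ 0.1 -0.2  2.8] gap 20.9
twist 0.0002 = 1 x 0.0002  shift [-0.1643  0.3338 -0.2309] = 4 x [-0.0411  0.0834 -0.0577]
```

View pics/v2.png

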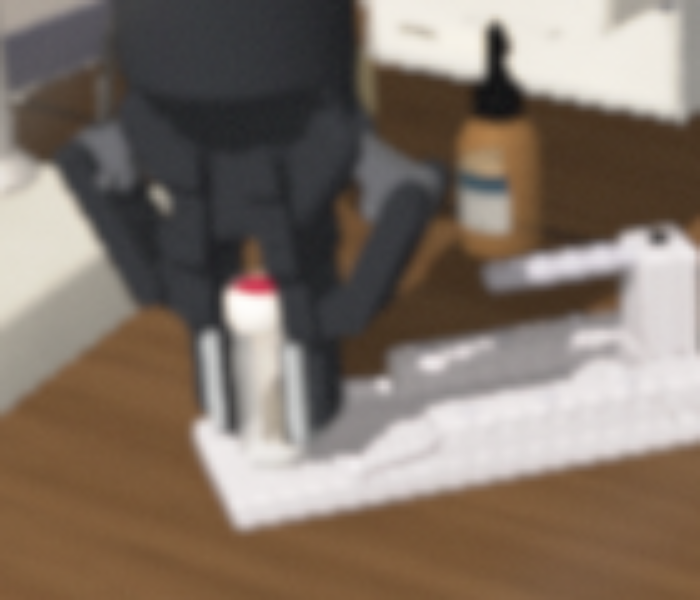

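The pads now hold the vial's body: the pads run from about (210,330) to (300,440) and the vial is upright. I'll lift it, carry it over, and lower it to 1 mm above the table.

Request:
apply_moves(
  series="0 0 -0.06 0 1; 0 0 -0.11 0 1; 0 0 -0.06 0 1; -0.04 0.084 0 0 1; -0.041 0.083 0 0 1",
)

```text
time: 4.52
tool_pos: [443.1, -270.7, 61.2]
tcp_rot: [179.8, -0.1, 14.2]
ft_force: [1.4, -0.1, 0.8]
finger_gap: 20.5
grip_force: 27.8
```

Request:
apply_moves(
  series="-0.041 0.083 0 0 1; -0.041 0.083 0 0 1; 0 0 0 0 1; 0 0 0.06 0 1; 0 0 0.1 0 1",
)

```text
time: 4.93
tool_pos: [432.3, -327.1, 14.2]
tcp_rot: [179.7, -0.2, 14.0]
ft_force: [1.5, 0.1, -0.3]
finger_gap: 20.6
grip_force: 27.8
```

Request:
apply_moves(
  series="0 0 0.05 0 1; 0 0 0.03 0 1; 0 0 0.01 0 1; 0 0 0 0 1; 0 0 0 0 1",
)

```text
time: 5.35
tool_pos: [430.6, -324.7, -14.8]
tcp_rot: [179.9, -0.0, 14.0]
ft_force: [0.1, -1.1, 0.0]
finger_gap: 20.6
grip_force: 27.8
```

Request:
apply_moves(
  series="0 0 0.008 0 1; 0 0 0.004 0 1; 0 0 0.002 0 1; 0 0 0 0 1; 0 0 0 0 1",
)

```text
time: 5.77
tool_pos: [430.4, -324.8, -19.3]
tcp_rot: [179.9, -0.0, 14.0]
ft_force: [0.0, -0.3, 4.0]
finger_gap: 21.0
grip_force: 28.2
```

```bash
python3 go.py 430 -325 60 14
```

```text
t 5.77 pose [ 430.4 -324.8  -19.3] [179.9  -0.   14. ] F [ 0.  -0.3  4. ] gap 21.0
twist 0.0002 = 1 x 0.0002  shift [-1.500e-03  2.000e-04 -2.643e-01] = 3 x [-0.0005  0.0001 -0.0881]
```

Request:
apply_moves(
  series="0 0 0 0 0.4; 0 0 0 0 -0.2; 0 0 0 0 -0.4; 0 0 0 0 -0.4; 0 0 -0.05 0 -0.4",
)

```text
time: 6.18
tool_pos: [427.8, -322.5, -8.0]
tcp_rot: [-179.7, 0.2, 14.0]
ft_force: [-0.2, -0.0, -0.6]
finger_gap: 59.6
grip_force: 0.0
```

Request:
apply_moves(
  series="0 0 -0.1 0 -0.4; 0 0 -0.12 0 -0.4; 0 0 -0.12 0 -0.7; 0 0 -0.1 0 -1; 0 0 0 0 -1",
)

```text
time: 6.6
tool_pos: [433.3, -327.5, 135.0]
tcp_rot: [179.4, -0.4, 14.0]
ft_force: [0.2, -0.3, 1.6]
finger_gap: 85.3
grip_force: 0.0
```

```bash
python3 - <<'E'
from h import *
from bench import *
s=snapshot("top");P=cloud(s);Z=P[...,2]
m=(abs(P[...,0]-430)<30)&(abs(P[...,1]+325)<30)&(Z>40)&(Z<90);print(m.sum(),P[m].mean(0),P[m].max(0)-P[m].min(0),np.percentile(Z[m],90) if m.any() else 0)
E
python3 go.py 521.2 -422 60 14
```

```text
t 6.65 pose [ 432.2 -326.6  131.7] [179.6  -0.3  14. ] F [ 0.8 -0.3 -0.4] gap 85.2
twist 0.0003 = 1 x 0.0003  shift [0.2107 0.3804 0.239 ] = 4 x [0.0527 0.0951 0.0597]<stdin>:4: RuntimeWarning: Mean of empty slice.
  ret = um.true_divide(
Traceback (most recent call last):
ValueError: zero-size array to reduction operation maximum which has no identity
```

Request:
apply_moves(
  series="0.053 0.095 0.02 0 -1; 0.053 0.095 0.04 0 -1; 0.053 0.095 0.06 0 -1; 0.052 0.095 0.06 0 -1; 0 0 0.04 0 -1",
)

```text
time: 7.07
tool_pos: [519.3, -421.2, 54.3]
tcp_rot: [-179.8, 0.2, 14.0]
ft_force: [-0.6, 0.5, -1.2]
finger_gap: 85.6
grip_force: 0.0
```

Request:
apply_moves(
  series="0 0 0 0 -1; 0 0 0 0 -1",
)

```text
time: 7.23
tool_pos: [517.2, -418.1, 58.2]
tcp_rot: [-179.7, 0.2, 14.0]
ft_force: [-0.1, 0.3, -0.3]
finger_gap: 85.2
grip_force: 0.0
```

```bash
python3 go.py 521.2 -422 -17 14;python3 - <<'E'
from h import *
from bench import *
s=snapshot("scene");cv2.imwrite("pics/c1.png",cv2.resize(s["frame"][150:420,220:520],(640,576)))
E
```

```text
t 7.23 pose [ 517.2 -418.1   58.2] [-179.7    0.2   14. ] F [-0.1  0.3 -0.3] gap 85.2
twist 0.0002 = 1 x 0.0002  shift [0.0096 0.0159 0.2507] = 3 x [0.0032 0.0053 0.0836]
```

View pics/c1.png

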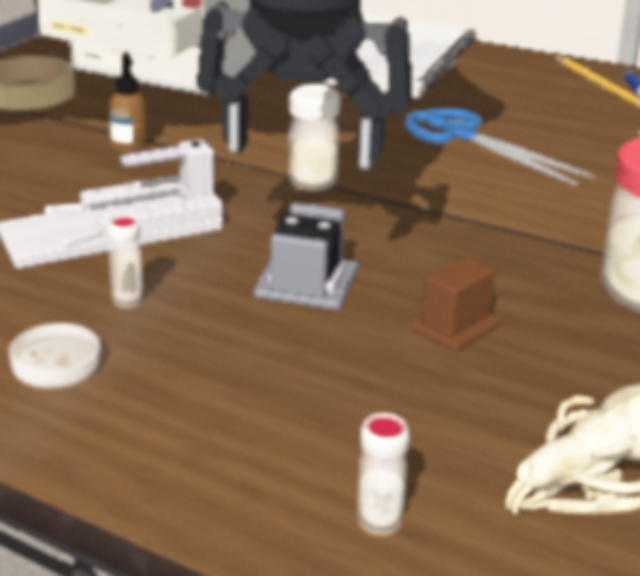

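The vial stands upright on the table at (125,265), and the gripper is over the cradle at (305,250). Going down.

Request:
apply_moves(
  series="0.004 0.007 0.08 0 -1; 0 0 0.08 0 -1; 0 0 0.06 0 -1; 0 0 0 0 -1; 0 0 0 0 -1",
)

```text
time: 7.7
tool_pos: [520.3, -420.8, -3.8]
tcp_rot: [180.0, -0.0, 14.0]
ft_force: [0.3, -0.3, 0.3]
finger_gap: 85.3
grip_force: 0.0
```

```bash
python3 go.py 521.2 -422 -17 14
```

```text
t 7.7 pose [ 520.3 -420.8   -3.8] [180.  -0.  14.] F [ 0.3 -0.3  0.3] gap 85.3
twist 0.0004 = 1 x 0.0004  shift [0.0021 0.0046 0.0439] = 1 x [0.0021 0.0046 0.0439]
```

Request:
apply_moves(
  series="0.002 0.004 0.043 0 -0.5; 0 0 0 0 -0.2; 0 0 0 0 0; 0 0 0 0 0.3; 0 0 0 0 0.6",
  squeeze=60,
)

```text
time: 8.12
tool_pos: [522.1, -423.0, -16.8]
tcp_rot: [179.9, -0.1, 14.0]
ft_force: [-0.1, 0.1, 3.5]
finger_gap: 43.2
grip_force: 62.1
```

Request:
apply_moves(
  series="0 0 0 0 1; 0 0 0 0 1; 0 0 0 0 1; 0 0 0 0 1; 0 0 0 0 1",
)

```text
time: 8.53
tool_pos: [522.1, -423.0, -16.8]
tcp_rot: [179.9, -0.1, 14.0]
ft_force: [0.1, 0.1, 6.0]
finger_gap: 43.3
grip_force: 62.0
```

```bash
python3 go.py 521.2 -422 60 14
```

```text
t 8.53 pose [ 522.1 -423.   -16.8] [ 1.799e+02 -1.000e-01  1.400e+01] F [0.1 0.1 6. ] gap 43.3
twist 0.0002 = 1 x 0.0002  shift [-0.0021 -0.0039 -0.256 ] = 3 x [-0.0007 -0.0013 -0.0853]
```

Request:
apply_moves(
  series="0 0 -0.04 0 1; 0 0 -0.08 0 1; 0 0 -0.1 0 1; 0 0 -0.06 0 1; 0 0 0 0 1",
)

```text
time: 8.95
tool_pos: [524.1, -424.8, 72.5]
tcp_rot: [179.6, -0.3, 14.0]
ft_force: [1.1, -0.3, -0.4]
finger_gap: 43.6
grip_force: 62.7
```

Request:
apply_moves(
  series="0 0 0 -0.03 1; 0 0 0 -0.056 1; 0 0 0 -0.06 1; 0 0 0 -0.06 1; 0 0 0 -0.06 1",
)

```text
time: 9.37
tool_pos: [520.6, -421.7, 64.5]
tcp_rot: [-179.9, 0.0, 44.8]
ft_force: [-1.2, 0.2, -2.6]
finger_gap: 42.9
grip_force: 62.8
```

Request:
apply_moves(
  series="0 0 0 -0.05 1; 0 0 0 -0.03 1; 0 0 0 0 1; 0 0 0 0 1",
)

```text
time: 9.7
tool_pos: [520.8, -421.8, 64.9]
tcp_rot: [-179.9, -0.0, 53.5]
ft_force: [0.2, 0.4, -1.9]
finger_gap: 43.1
grip_force: 62.8
```

```bash
python3 go.py 466.8 -212.7 60 53.6
```

```text
t 9.7 pose [ 520.8 -421.8   64.9] [-179.9   -0.    53.5] F [ 0.2  0.4 -1.9] gap 43.1
twist -0.0005 = 1 x -0.0005  shift [ 0.4542 -0.5587  0.0164] = 6 x [ 0.0757 -0.0931  0.0027]
```

Request:
apply_moves(
  series="0.05 -0.0625 0 0 1; 0.075 -0.092 0 0 1; 0.077 -0.095 0 0 1; 0.077 -0.095 0 0 1; 0.075 -0.092 0 0 1",
)

```text
time: 10.12
tool_pos: [477.8, -257.5, 65.4]
tcp_rot: [-179.9, -0.0, 53.5]
ft_force: [-0.0, -0.3, -1.2]
finger_gap: 43.5
grip_force: 62.6
```

Request:
apply_moves(
  series="0.06 -0.073 0 0 1; 0.04 -0.049 0 0 1; 0 0 0 0 1; 0 0 0 0 1; 0 0 0 0 1",
)

```text
time: 10.53
tool_pos: [467.5, -214.0, 66.3]
tcp_rot: [180.0, 0.0, 53.6]
ft_force: [0.1, 0.2, -1.5]
finger_gap: 43.5
grip_force: 62.6
```

```bash
python3 go.py 466.8 -212.7 -8 53.6;python3 - <<'E'
from h import *
from bench import *
s=snapshot("top");cv2.imwrite("pics/l1.png",cv2.resize(s["frame"][190:300,190:320],(780,600+60))[:600])
E
```

```text
t 10.53 pose [ 467.5 -214.    66.3] [180.    0.   53.6] F [ 0.1  0.2 -1.5] gap 43.5
twist 0.0001 = 1 x 0.0001  shift [ 0.0021 -0.0043  0.2476] = 2 x [ 0.0011 -0.0022  0.1238]
```

View pics/l1.png

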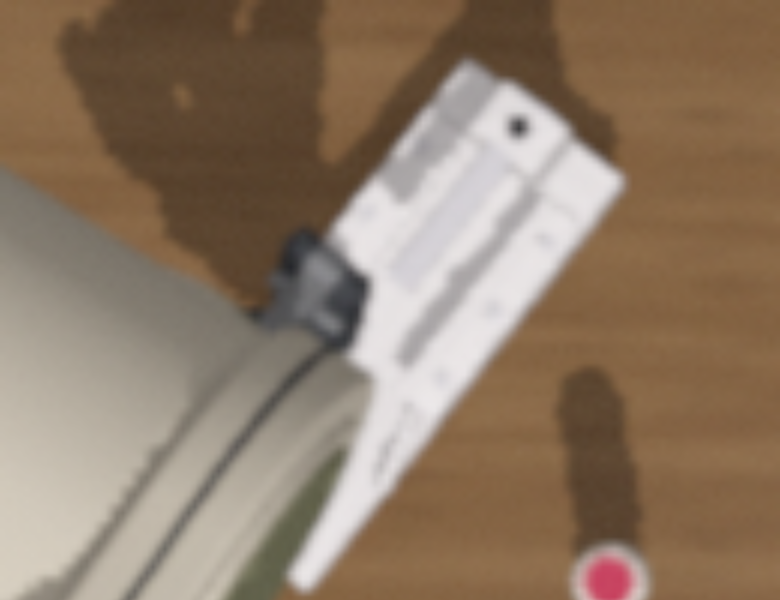

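The top camera is mostly blocked by the arm, but it shows the vial standing at (610,580) and the track clear. I'll lower the carriage onto the landing.

Request:
apply_moves(
  series="0.002 -0.004 0.06 0 1; 0 0 0.1 0 1; 0 0 0.06 0 1; 0 0 0.02 0 1; 0 0 0 0 1",
)

```text
time: 11.0
tool_pos: [464.9, -212.1, -8.0]
tcp_rot: [-179.8, 0.0, 53.6]
ft_force: [-0.4, 0.1, -1.4]
finger_gap: 43.5
grip_force: 62.7
```

Request:
apply_moves(
  series="0 0 0 0 1; 0 0 0 0 1",
)

```text
time: 11.17
tool_pos: [467.8, -213.3, -4.3]
tcp_rot: [179.9, -0.0, 53.6]
ft_force: [-0.0, 0.5, -1.1]
finger_gap: 43.5
grip_force: 62.7
```

```bash
python3 go.py 466.8 -212.7 -12.8 53.6;python3 - <<'E'
from h import *
from bench import *
s=snapshot("scene");cv2.imwrite("pics/l2.png",cv2.resize(s["frame"][170:290,180:340],(800,600)))
E
```

```text
t 11.17 pose [ 467.8 -213.3   -4.3] [179.9  -0.   53.6] F [-0.   0.5 -1.1] gap 43.5
twist 0.0003 = 1 x 0.0003  shift [-0.0003 -0.004   0.0282] = 1 x [-0.0003 -0.004   0.0282]
```

View pics/l2.png

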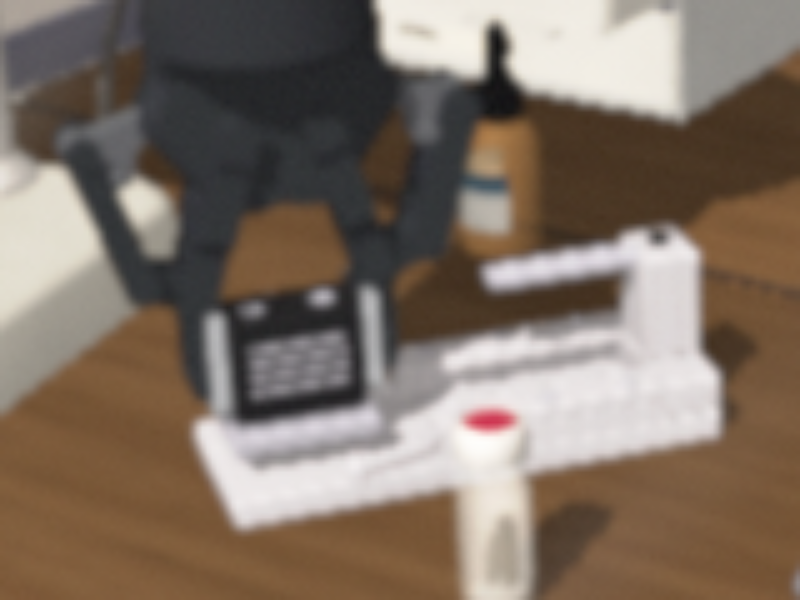

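The carriage hangs about 8 mm above the landing, level, with its block at (295,360) held by the ends. I'll lower it to contact and release partway.

Request:
apply_moves(
  series="0 -0.003 0.018 0 1; 0 0 0.006 0 1; 0 0 0.004 0 1; 0 0 0.002 0 1; 0 0 0 0 1",
)

```text
time: 11.63
tool_pos: [466.4, -212.1, -12.9]
tcp_rot: [180.0, 0.0, 53.7]
ft_force: [-8.8, 4.1, 17.8]
finger_gap: 43.4
grip_force: 65.0
```

Request:
apply_moves(
  series="0 0 0 0 1; 0 0 0.002 0 1; 0 0 0 0 1",
)

```text
time: 11.88
tool_pos: [466.4, -212.1, -12.9]
tcp_rot: [180.0, 0.0, 53.7]
ft_force: [-10.9, 5.1, 24.9]
finger_gap: 43.0
grip_force: 65.8
```

Request:
apply_moves(
  series="0 0 0 0 0; 0 0 0 0 -0.3; 0 0 0 0 -0.3; 0 0 -0.03 0 -0.3; 0 0 -0.07 0 -0.3",
)

```text
time: 12.3
tool_pos: [463.4, -210.3, 12.3]
tcp_rot: [-179.7, 0.0, 53.7]
ft_force: [0.4, -0.4, -0.3]
finger_gap: 55.6
grip_force: 0.0
```

Request:
apply_moves(
  series="0 0 -0.08 0 -0.3; 0 0 -0.06 0 -0.6; 0 0 0 0.03 -1; 0 0 0 0.055 -1; 0 0 0 0.06 -1",
)

```text
time: 12.72
tool_pos: [466.4, -212.0, 57.8]
tcp_rot: [179.9, -0.0, 36.8]
ft_force: [0.4, 0.3, -0.5]
finger_gap: 85.4
grip_force: 0.0
```

Request:
apply_moves(
  series="0 0 0 0.06 -1; 0 0 0 0.06 -1; 0 0 0 0.06 -1; 0 0 0 0.06 -1; 0 0 0 0.06 -1",
)

```text
time: 13.13
tool_pos: [465.9, -211.8, 57.0]
tcp_rot: [180.0, -0.0, 2.3]
ft_force: [-0.3, 0.6, -0.2]
finger_gap: 85.8
grip_force: 0.0
```

Request:
apply_moves(
  series="0 0 0 0.06 -1; 0 0 0 0.06 -1; 0 0 0 0.06 -1; 0 0 0 0.06 -1; 0 0 0 0.06 -1",
)

```text
time: 13.55
tool_pos: [465.9, -211.8, 57.0]
tcp_rot: [180.0, -0.0, -32.0]
ft_force: [0.9, -1.0, 0.3]
finger_gap: 85.4
grip_force: 0.0
```

Request:
apply_moves(
  series="0 0 0 0.055 -1; 0 0 0 0.03 -1; 0 0 0 0.01 -1; 0 0 0 0 -1; 0 0 0 0 -1",
)

```text
time: 13.97
tool_pos: [465.9, -211.7, 56.8]
tcp_rot: [-180.0, -0.0, -42.5]
ft_force: [0.8, 0.2, -0.6]
finger_gap: 85.5
grip_force: 0.0
```

```bash
python3 go.py 466.4 -212.1 0 -36.4
python3 - <<'E'
from bench import *
from h import *
s=snapshot("scene");K,E=s["intrinsics"],s["extrinsics"];P=cloud(s);f=s["frame"].astype(int).max(2)
# side face of block (n<0 side) plane fit: dark points z 22..50 near landing
q=P-[516.7,-249.5,0];x=q[...,0]*.805-q[...,1]*.593;y=q[...,0]*.593+q[...,1]*.805;Z=P[...,2]
m=(abs(x+62)<40)&(abs(y)<30)&(Z>22)&(Z<50)
print(m.sum(),np.percentile(x[m],[2,50,98]),np.percentile(y[m],[5,50,95]))
m2=m&(y<np.median(y[m])+4);c=np.polyfit(x[m2],y[m2],1);print(c,np.degrees(c[0]),np.median(y[m2]))
t=(abs(x+62)<40)&(abs(y)<30)&(Z>51)&(Z<57);print(t.sum(),x[t].mean() if t.any() else 0,y[t].mean() if t.any() else 0)
E
```

```text
t 13.97 pose [ 465.9 -211.7   56.8] [-180.    -0.   -42.5] F [ 0.8  0.2 -0.6] gap 85.5
twist -0.0529 = 1 x -0.0529  shift [ 0.002  -0.      0.1892] = 2 x [ 0.001  -0.      0.0946]
438 [-84.24739122 -64.94018905 -41.56118503] [-17.21865695 -14.53294538  -6.84610011]
[-1.43910557e-02 -1.56456586e+01] -0.8245467549207965 -14.715968813293806
214 -63.711831593761694 -6.848760389693373
```

Request:
apply_moves(
  series="0 0 0 -0.053 -1; 0 0 0 0 -1",
)

```text
time: 14.18
tool_pos: [465.8, -211.7, 56.5]
tcp_rot: [-180.0, -0.0, -36.2]
ft_force: [-0.1, -0.6, 0.5]
finger_gap: 85.2
grip_force: 0.0
```

```bash
python3 go.py 466.4 -212.1 0 -36.4
python3 - <<'E'
from bench import *
from h import *
s=snapshot("scene");P=cloud(s)
q=P-[516.7,-249.5,0];x=q[...,0]*.805-q[...,1]*.593;y=q[...,0]*.593+q[...,1]*.805;Z=P[...,2]
def fit(nm,x0,x1,y0,y1,z0,z1):
    m=(x>x0)&(x<x1)&(y>y0)&(y<y1)&(Z>z0)&(Z<z1);a=x[m];b=y[m]
    for _ in range(4):
        c=np.polyfit(a,b,1);r=b-np.polyval(c,a);k=abs(r)<2.5*r.std();a,b=a[k],b[k]
    print(nm,len(a),"deg",np.degrees(c[0]).round(2),"y at mid",np.polyval(c,a.mean()).round(2),"x",np.percentile(a,[1,99]).round(1),"y at 0",c[1].round(2))
fit("track side",-10,75,-40,-26,4,20)
fit("track side low",-85,75,-40,-26,1.5,8)
fit("block side",-82,-44,-22,-9,24,50)
fit("bar side",15,55,-12,-1,57,62)
fit("post side",60,80,-20,-9,30,60)
E
```

```text
t 14.18 pose [ 465.8 -211.7   56.5] [-180.    -0.   -36.2] F [-0.1 -0.6  0.5] gap 85.2
twist 0.0022 = 1 x 0.0022  shift [ 2.300e-03 -1.000e-04  1.885e-01] = 2 x [ 0.0011 -0.      0.0942]
track side 296 deg 0.1 y at mid -33.47 x [11.3 74.5] y at 0 -33.55
track side low 358 deg 0.09 y at mid -34.69 x [-83.3  72.5] y at 0 -34.68
block side 314 deg -1.39 y at mid -14.9 x [-81.8 -44.4] y at 0 -16.44
bar side 33 deg 1.27 y at mid -6.27 x [17.4 54.2] y at 0 -7.08
post side 172 deg -0.79 y at mid -14.11 x [60.1 79.2] y at 0 -13.15
```

Request:
apply_moves(
  series="0 -0.001 0.05 0.002 -1; 0 0 0.08 0 -1; 0 0 0.05 0 -1; 0 0 0.02 0 -1; 0 0 0 0 -1",
)

```text
time: 14.65
tool_pos: [464.5, -210.6, -5.3]
tcp_rot: [180.0, 0.2, -36.8]
ft_force: [-0.5, 0.1, -0.7]
finger_gap: 85.3
grip_force: 0.0
```

Request:
apply_moves(
  series="0 0 0 0 -0.5; 0 0 0.005 0 0; 0 0 0 0 0.3; 0 0 0 0 0.5; 0 0 0 0 0.8",
  squeeze=50,
)

```text
time: 15.07
tool_pos: [466.6, -211.9, -4.2]
tcp_rot: [-180.0, -0.1, -36.7]
ft_force: [-0.4, 1.5, 16.8]
finger_gap: 25.6
grip_force: 14.4
```

Request:
apply_moves(
  series="0 0 0 0 1; 0 0 0 0 1; 0 0 0 0 1; 0 0 0 0 1",
)

```text
time: 15.4
tool_pos: [466.8, -212.0, -4.1]
tcp_rot: [-180.0, -0.1, -36.7]
ft_force: [-0.6, 0.3, 6.3]
finger_gap: 25.0
grip_force: 50.8
```

```bash
python3 go.py 544.9 -270.2 -5 -36.4;python3 - <<'E'
from h import *
from bench import *
s=snapshot("scene");cv2.imwrite("pics/l3.png",cv2.resize(s["frame"][170:290,180:340],(800,600)))
E
```

```text
t 15.4 pose [ 466.8 -212.    -4.1] [-1.80e+02 -1.00e-01 -3.67e+01] F [-0.6  0.3  6.3] gap 25.0
twist -0.003 = 1 x -0.003  shift [0.3248 0.0017 0.0031] = 3 x [0.1083 0.0006 0.001 ]
```

View pics/l3.png

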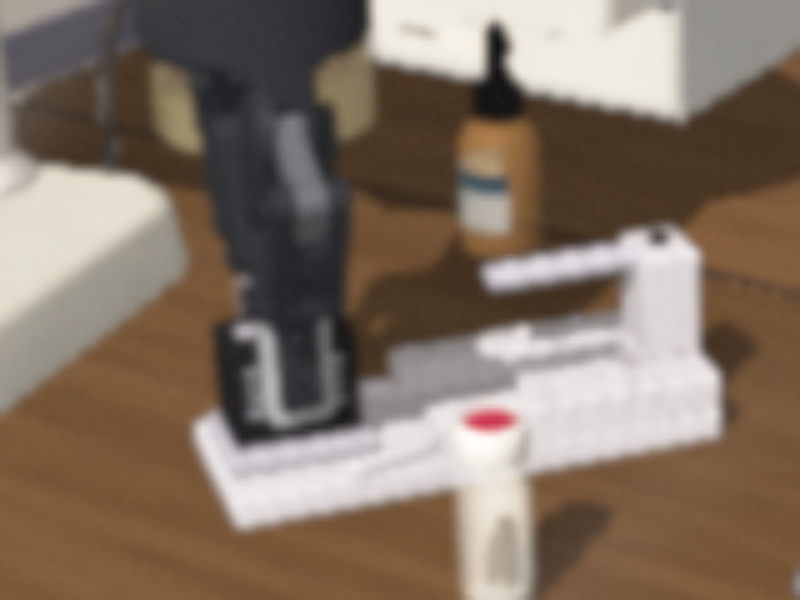

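The side grip holds the block. The pad bottom is at about (300,425) and the block bottom at (295,440), so the tips may be below lip level (z 24). I'll measure the tip height from depth.

Run:
```python
from h import *
from bench import *
s=snapshot("scene");P=cloud(s);f=s["frame"]
for u in (236,238,240,242): print(u,[(v,P[v,u].round(0).tolist(),int(f[v,u].mean())) for v in range(244,264,2)])
```

```text
236 [(244, [447.0, -228.0, 51.0], 86), (246, [447.0, -228.0, 47.0], 94), (248, [447.0, -227.0, 43.0], 98), (250, [448.0, -226.0, 39.0], 107), (252, [450.0, -223.0, 33.0], 147), (254, [451.0, -223.0, 29.0], 152), (256, [456.0, -218.0, 22.0], 64), (258, [455.0, -218.0, 19.0], 152), (260, [448.0, -224.0, 20.0], 213), (262, [448.0, -224.0, 16.0], 194)]
238 [(244, [449.0, -230.0, 50.0], 53), (246, [446.0, -233.0, 49.0], 50), (248, [449.0, -230.0, 43.0], 51), (250, [448.0, -230.0, 40.0], 50), (252, [451.0, -227.0, 34.0], 101), (254, [-153.0, -780.0, 440.0], 126), (256, [455.0, -223.0, 24.0], 60), (258, [457.0, -221.0, 19.0], 168), (260, [451.0, -225.0, 19.0], 215), (262, [451.0, -226.0, 15.0], 193)]
240 [(244, [449.0, -235.0, 51.0], 51), (246, [456.0, -228.0, 43.0], 46), (248, [452.0, -232.0, 42.0], 46), (250, [452.0, -231.0, 38.0], 50), (252, [455.0, -228.0, 32.0], 105), (254, [460.0, -223.0, 26.0], 95), (256, [460.0, -223.0, 22.0], 57), (258, [458.0, -224.0, 19.0], 173), (260, [453.0, -228.0, 18.0], 206), (262, [452.0, -229.0, 16.0], 192)]
242 [(244, [454.0, -235.0, 49.0], 52), (246, [455.0, -233.0, 45.0], 53), (248, [452.0, -236.0, 43.0], 50), (250, [454.0, -233.0, 38.0], 57), (252, [458.0, -229.0, 32.0], 107), (254, [460.0, -227.0, 26.0], 75), (256, [463.0, -224.0, 21.0], 82), (258, [462.0, -225.0, 18.0], 192), (260, [456.0, -230.0, 18.0], 206), (262, [456.0, -230.0, 14.0], 197)]
```

Request:
apply_moves(
  series="0 0 0 0 0.2; 0 0 -0.006 0 0.2; 0 0 -0.006 -0.003 0.2; 0 0 0 0 0.2; 0 0 0 0 0.6",
)

```text
time: 15.92
tool_pos: [466.2, -211.6, -1.1]
tcp_rot: [-180.0, -0.0, -36.4]
ft_force: [1.7, -1.5, -0.5]
finger_gap: 25.1
grip_force: 50.1
```

Request:
apply_moves(
  series="0 0 0 0 1; 0 0 0 0 1; 0 0 0 0 1; 0 0 0 0 1",
)

```text
time: 16.25
tool_pos: [466.2, -211.6, -1.2]
tcp_rot: [-180.0, -0.0, -36.4]
ft_force: [-0.4, 0.5, 4.3]
finger_gap: 25.2
grip_force: 50.6
```

Request:
apply_moves(
  series="0.03 0 0 0 1; 0.03 0 0 0 1; 0.03 0 0 0 1; 0.02 0 0 0 1; 0 0 0 0 1",
)

```text
time: 16.67
tool_pos: [493.4, -231.8, -1.2]
tcp_rot: [-180.0, -0.0, -36.4]
ft_force: [1.6, -2.0, 4.1]
finger_gap: 24.9
grip_force: 50.6
```

```bash
python3 go.py 545.3 -269.6 -1 -36.4
```

```text
t 16.67 pose [ 493.4 -231.8   -1.2] [-180.    -0.   -36.4] F [ 1.6 -2.   4.1] gap 24.9
twist -0.0 = 1 x -0.0  shift [ 0.214  -0.001  -0.0005] = 2 x [ 0.107  -0.0005 -0.0003]
```

The foot has entered the channel with only small forces. I'll keep going.

Request:
apply_moves(
  series="0.03 0 0 0 1; 0.04 0 0 0 1; 0.04 0 0 0 1; 0.03 0 0 0 1; 0.02 0 0 0 1",
)

```text
time: 17.08
tool_pos: [531.2, -259.5, -1.2]
tcp_rot: [180.0, 0.1, -36.4]
ft_force: [-7.0, 5.0, 11.7]
finger_gap: 25.3
grip_force: 51.7
```

Request:
apply_moves(
  series="0.02 0 0 0 1; 0.015 0 0 0 1; 0 0 0 0 1; 0 0 0 0 1",
)

```text
time: 17.42
tool_pos: [540.1, -266.1, -1.2]
tcp_rot: [-180.0, -0.0, -36.4]
ft_force: [0.6, -0.5, 4.5]
finger_gap: 25.0
grip_force: 50.8
```

```bash
python3 go.py 545.3 -269.6 -1 -36.4
```

```text
t 17.42 pose [ 540.1 -266.1   -1.2] [-180.    -0.   -36.4] F [ 0.6 -0.5  4.5] gap 25.0
twist 0.0 = 1 x 0.0  shift [ 0.021  -0.0009 -0.0006] = 1 x [ 0.021  -0.0009 -0.0006]
```

Request:
apply_moves(
  series="0.008 0 0 0 1; 0.006 0 0 0 1; 0.004 0 0 0 1; 0 0 0 0 1; 0 0 0 0 1",
)

```text
time: 17.83
tool_pos: [543.5, -268.5, -1.2]
tcp_rot: [180.0, 0.1, -36.4]
ft_force: [-4.9, 2.9, 8.5]
finger_gap: 25.0
grip_force: 51.4
```

Request:
apply_moves(
  series="0.004 0 0 0 1; 0.004 0 0 0 1; 0 0 0 0 1; 0 0 0 0 1",
)

```text
time: 18.17
tool_pos: [544.4, -269.2, -1.1]
tcp_rot: [180.0, 0.2, -36.4]
ft_force: [-9.7, 6.5, 15.2]
finger_gap: 25.1
grip_force: 52.1
```

Request:
apply_moves(
  series="0.005 0 0 0 1; 0.005 0 0 0 1; 0 0 0 0 1; 0 0 0 0 1",
)

```text
time: 18.5
tool_pos: [544.5, -269.2, -1.0]
tcp_rot: [180.0, 0.6, -36.4]
ft_force: [-23.9, 14.9, 29.7]
finger_gap: 24.9
grip_force: 54.0
```

Request:
apply_moves(
  series="0.005 0 0 0 1; 0.005 0 0 0 1; 0 0 0 0 1; 0 0 0 0 1",
)

```text
time: 18.83
tool_pos: [545.5, -270.2, -0.9]
tcp_rot: [179.9, 0.7, -36.4]
ft_force: [-29.2, 19.8, 37.0]
finger_gap: 24.9
grip_force: 55.7
```

Contact with the end stop is firm at about 35 N. I'll release, lift clear and check.

Request:
apply_moves(
  series="-0.006 0 0 0 1; -0.004 0 0 0 0.3; 0 0 0 0 0; 0 0 0 0 -0.5; 0 0 0 0 -0.5",
)

```text
time: 19.25
tool_pos: [548.2, -272.2, -1.9]
tcp_rot: [180.0, 0.0, -36.4]
ft_force: [-0.4, 0.0, 0.4]
finger_gap: 64.3
grip_force: 0.0
```

Request:
apply_moves(
  series="0 0 0 0 -0.5; 0 0 -0.04 0 -0.5; 0 0 -0.08 0 -0.5; 0 0 -0.12 0 -0.5; 0 0 -0.12 0 -0.5",
)

```text
time: 19.67
tool_pos: [547.4, -271.6, 107.3]
tcp_rot: [180.0, 0.1, -36.4]
ft_force: [0.4, -0.9, -0.0]
finger_gap: 64.1
grip_force: 0.0
```

Request:
apply_moves(
  series="0 0 -0.12 0 -0.5; -0.1 0 -0.05 0 -0.5; -0.12 0 0 0 -0.5; -0.12 0 0 0 -0.5; -0.12 0 0 0 -0.5",
)

```text
time: 20.08
tool_pos: [436.6, -189.9, 158.8]
tcp_rot: [-180.0, -0.1, -36.4]
ft_force: [0.6, 0.1, 0.8]
finger_gap: 64.1
grip_force: 0.0
```

Request:
apply_moves(
  series="-0.12 0 0 0 -0.5; -0.12 0 0 0 -0.5; 0 0 0 0 -0.5; 0 0 0 0 -0.5",
)

```text
time: 20.42
tool_pos: [378.7, -147.0, 158.6]
tcp_rot: [-180.0, -0.1, -36.4]
ft_force: [0.3, 0.4, -0.1]
finger_gap: 64.1
grip_force: 0.0
```

Run:
```python
from bench import *
from h import *
print(sense()["tool_pos"])
s=snapshot("scene");t=snapshot("top")
for n,S in(("scene",s),("top",t)):
    P=cloud(S);q=P-[516.7,-249.5,0];x=q[...,0]*.805-q[...,1]*.593;y=q[...,0]*.593+q[...,1]*.805;Z=P[...,2];g=S["frame"].max(2)
    m=(g<75)&(abs(x-30)<45)&(abs(y)<22)&(Z>24)&(Z<58);
    if m.any():print(n,m.sum(),np.percentile(x[m],[1,5,50,95,99]).round(1),np.percentile(y[m],[2,50,98]).round(1),np.percentile(Z[m],[2,98]).round(1))
a=cv2.resize(s["frame"][180:280,200:350],(600,400));b=cv2.resize(t["frame"][180:300,200:320],(400,400))
cv2.imwrite("pics/f.png",cv2.resize(np.hstack([a,b]),(800,320)))
```

```text
[ 378.72206898 -146.98472567  158.57652302]
scene 248 [12.5 12.8 24.5 52.5 53.6] [-15.5 -12.2   5.1] [25.6 57. ]
top 93 [16.1 17.3 35.1 52.8 54.2] [-10.7   8.1  12.2] [46.4 57.3]
```

View pics/f.png

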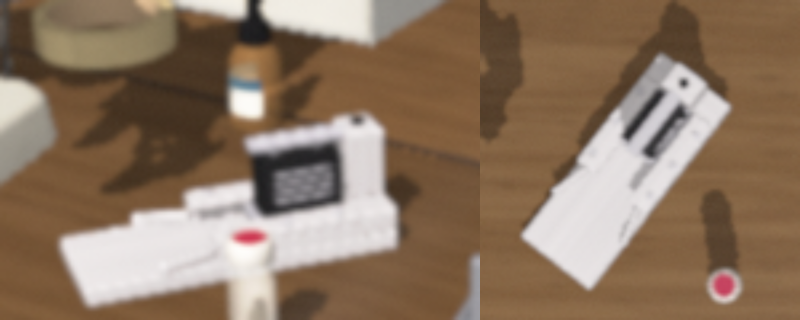

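The carriage sits upright under the bar next to the post (block at about (297,175) in the left half), and the vial is standing. I'll check how far home it is by subpixel edges along the block's side plane.

Run:
```python
from bench import *
from h import *
from scipy.ndimage import map_coordinates
s=snapshot("scene");K,E=s["intrinsics"],s["extrinsics"]
g=s["frame"].mean(2)
def pr(x,y,z):
    X=np.array([516.7+.805*x+.593*y,-249.5-.593*x+.805*y,z]);v=K@(E[:3,:3].T@(X-E[:3,3]));return v[:2]/v[2]
xs=np.arange(4,90,.25)
for z in(46,49,51):
    uv=np.array([pr(x,-14.2,z) for x in xs]);p=map_coordinates(g,[uv[:,1],uv[:,0]],order=1);d=np.gradient(p)/.25
    def pk(a,b,sg):
        m=(xs>a)&(xs<b);i=np.where(m)[0];w=np.clip(sg*d[i],0,None);j=i[np.argmax(w)];k=np.arange(j-8,j+9);w=np.clip(sg*d[k],0,None);return (xs[k]*w).sum()/w.sum()
    print(z,"px/mm",np.linalg.norm(uv[4]-uv[0]).round(2),"block L",pk(6,25,-1).round(1),"block R",pk(48,63,1).round(1),"post R",pk(70,88,-1).round(1))
    print(p[::8].round().astype(int))
for n,u in(("dropper",(657,-158)),("jar",(682,-340)),("dish",(338,-331)),("vial",(430,-325))):
    r=[]
    for S in(np.load("top0.npz"),snapshot("top")):
        P=cloud(S);m=(np.hypot(P[...,0]-u[0],P[...,1]-u[1])<45)&(P[...,2]>9)&(P[...,2]<120);r.append(P[m].mean(0).round(1).tolist() if m.any() else None)
    print(n,r)
```

```text
46 px/mm 0.58 block L 6.3 block R 55.5 post R 80.1
[170 114  54  34  35  36  51  83 114 128 128 122 119 123 129 129 124 118
 120 125 124 114 103  80  61  83 139 187 211 217 216 217 217 216 216 215
 212 187 137  95  83  83  83]
49 px/mm 0.58 block L 6.2 block R 56.3 post R 79.3
[105  72  41  34  36  37  50  79 103 109 106 100 101 109 110 107 102 100
 104 111 110 100  89  68  55  82 138 186 211 217 216 218 218 216 215 216
 211 186 137  94  82  80  80]
51 px/mm 0.58 block L 6.2 block R 55.4 post R 79.3
[ 84  62  40  34  34  38  42  53  63  63  61  60  63  67  64  61  58  61
  65  69  67  63  56  48  48  83 140 189 213 217 216 217 218 216 216 217
 211 185 136  94  80  78  77]
dropper [[655.8, -160.2, 52.3], [655.7, -160.6, 53.3]]
jar [[677.6, -340.0, 69.8], [677.6, -340.0, 70.2]]
dish [[340.9, -331.6, 14.3], [340.8, -331.6, 14.2]]
vial [None, [432.4, -323.7, 61.3]]
```

The block's end-to-post distance reads about 23.6 mm against 23 at home. That is within a pixel, but I'll do a second light push to be sure, since there is plenty of time.

```bash
python3 go.py 545 -269.6 158 -36.4
```

```text
t 20.77 pose [ 379.8 -148.   157.6] [180.    0.  -36.4] F [-0.6 -0.4  0.6] gap 64.1
twist -0.0001 = 1 x -0.0001  shift [ 6.837e-01 -6.000e-04 -1.400e-03] = 6 x [ 1.139e-01 -1.000e-04 -2.000e-04]
```

Request:
apply_moves(
  series="0.1 0 0 0 -0.5; 0.12 0 0 0 -0.5; 0.12 0 0 0 -0.5; 0.12 0 0 0 -0.5; 0.12 0 0 0 -0.5",
)

```text
time: 21.18
tool_pos: [520.9, -252.2, 156.6]
tcp_rot: [180.0, 0.1, -36.4]
ft_force: [0.6, 0.0, 1.5]
finger_gap: 64.3
grip_force: 0.0
```

Request:
apply_moves(
  series="0.07 0 0 0 -0.5; 0.04 0 0 0 -0.5; 0 0 0 0 -0.5; 0 0 0 0 -0.5; 0 0 0 0 -0.5",
)

```text
time: 21.6
tool_pos: [545.4, -270.0, 156.9]
tcp_rot: [180.0, 0.1, -36.4]
ft_force: [-0.8, 0.8, 0.4]
finger_gap: 64.0
grip_force: 0.0
```

```bash
python3 go.py 545 -269.6 0 -36.4
```

```text
t 21.6 pose [ 545.4 -270.   156.9] [ 1.80e+02  1.00e-01 -3.64e+01] F [-0.8  0.8  0.4] gap 64.0
twist 0.0 = 1 x 0.0  shift [-1.900e-03 -3.000e-04  5.228e-01] = 5 x [-4.000e-04 -1.000e-04  1.046e-01]
```

Request:
apply_moves(
  series="0 0 0.11 0 -0.5; 0 0 0.12 0 -0.5; 0 0 0.12 0 -0.5; 0 0 0.1 0 -0.5; 0 0 0.05 0 -0.5",
)

```text
time: 22.02
tool_pos: [542.5, -268.1, 3.0]
tcp_rot: [180.0, 0.4, -36.4]
ft_force: [0.0, -0.2, 0.1]
finger_gap: 64.1
grip_force: 0.0
```

Request:
apply_moves(
  series="0 0 0.02 0 -0.5; 0 0 0 0 -0.5; 0 0 0 0 0; 0 0 0 0 0.4; 0 0 0 0 1",
  squeeze=35,
)

```text
time: 22.43
tool_pos: [547.4, -271.3, 4.0]
tcp_rot: [-180.0, -0.2, -36.4]
ft_force: [0.4, 0.6, 0.4]
finger_gap: 28.1
grip_force: 0.0
```

Request:
apply_moves(
  series="0 0 0 0 1; 0 0 0 0 1; 0 0 0 0 1; 0 0 0 0 1",
)

```text
time: 22.77
tool_pos: [547.5, -271.4, 4.0]
tcp_rot: [-180.0, -0.2, -36.4]
ft_force: [-1.3, 0.5, 7.3]
finger_gap: 25.5
grip_force: 36.2
```

Request:
apply_moves(
  series="0.004 0 0 0 1; 0.004 0 0 0 1; 0 0 0 0 1; 0 0 0 0 1",
)

```text
time: 23.1
tool_pos: [547.6, -271.4, 4.0]
tcp_rot: [-180.0, 0.1, -36.4]
ft_force: [-11.3, 6.7, 18.5]
finger_gap: 25.4
grip_force: 37.6
```

Request:
apply_moves(
  series="0.004 0 0 0 1; 0.004 0 0 0 1; 0 0 0 0 1; 0 0 0 0 1",
)

```text
time: 23.43
tool_pos: [548.0, -271.8, 4.1]
tcp_rot: [180.0, 0.3, -36.4]
ft_force: [-19.4, 12.1, 26.5]
finger_gap: 25.3
grip_force: 38.8
```

The force rose at once with no travel, so the carriage is home. I'll release, retreat, check and hand in.

Request:
apply_moves(
  series="0 0 0 0 0.3; 0 0 0 0 -0.2; 0 0 0 0 -0.5; 0 0 0 0 -0.5; 0 0 -0.04 0 -0.5",
)

```text
time: 23.85
tool_pos: [548.0, -272.2, 11.2]
tcp_rot: [180.0, 0.3, -36.4]
ft_force: [-0.3, -0.6, -1.2]
finger_gap: 64.1
grip_force: 0.0
```

Request:
apply_moves(
  series="0 0 -0.1 0 -0.5; 0 0 -0.12 0 -0.5; 0 0 -0.12 0 -0.5; 0 0 -0.12 0 -0.5; -0.1 0 0 0 -0.5",
)

```text
time: 24.27
tool_pos: [532.7, -260.4, 163.2]
tcp_rot: [-179.9, -1.0, -36.4]
ft_force: [1.4, -1.4, 2.7]
finger_gap: 63.8
grip_force: 0.0
```

Request:
apply_moves(
  series="-0.12 0 0 0 -0.5; -0.12 0 0 0 -0.5; -0.12 0 0 0 -0.5; 0 0 0 0 -0.5; 0 0 0 0 -0.5",
)

```text
time: 24.68
tool_pos: [437.5, -190.4, 152.1]
tcp_rot: [-180.0, -0.0, -36.4]
ft_force: [0.7, -0.6, 0.5]
finger_gap: 64.2
grip_force: 0.0
```

Run:
```python
from bench import *
from h import *
s=snapshot("scene");P=cloud(s);q=P-[516.7,-249.5,0];x=q[...,0]*.805-q[...,1]*.593;y=q[...,0]*.593+q[...,1]*.805;Z=P[...,2];g=s["frame"].max(2)
m=(g<75)&(abs(x-30)<45)&(abs(y)<22)&(Z>24)&(Z<58);print(m.sum(),np.percentile(x[m],[1,5,50,95,99]).round(1),np.percentile(Z[m],[2,98]))
m=(np.hypot(P[...,0]-430,P[...,1]+325)<20)&(Z>5);print("vial",np.percentile(Z[m],99),P[m].mean(0))
print(sense()["tool_pos"],sense()["qd"].round(1))
print(hand_in())
```

```text
255 [12.7 12.9 25.2 52.7 54. ] [26.05808707 57.11506903]
vial 66.88528233348242 [ 424.80150122 -329.99446122   39.82593927]
[ 438.92357024 -191.43289329  152.7836742 ] [-0.4  2.5 -3.1  0.  -0.7  0. ]
the job is handed in; nothing more can be done
None
```

The job is handed in at about 25 s: the vial stands upright on the bare table, and the carriage is released under the bar and home against the end stop (a second push met the stop with no travel). The dropper bottle, jar and dish had not moved when I checked just before that push.

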